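# Open the short child-resistant tablet bottle

## Task

Open the shorter of the two white child-resistant tablet bottles on the desk: press its cap down hard and, while keeping it pressed, turn it about a quarter turn anticlockwise as seen from above, then let go so that the cap springs back up, open. Leave the taller bottle closed.

Things in the scene. Friction and masses are not known exactly. Their poses are not given: they have to be found in the camera images.
- short_bottle_cap (a point): Centre of the cap's top face on the shorter bottle, 106 mm above the desk; z up. White bottle, 60 mm wide, paper label, upright on a black rubber foot 80 mm wide stuck to the desk: it cannot slide or turn. Cap: ribbed white cylinder, 48 mm wide over the ribs (46 between), 30 mm high, small grey bar on top; a 10 mm gap below it, then the shoulder. To be opened.
- short_bottle_press (a joint): How far the shorter bottle's cap is pressed down, in m: 0 = up, 0.008 = against its bottom stop. A spring resists with about 11 N at the start, 15 N at 5 mm and 18 N at 8 mm, and pushes the cap up again when it is let go.
- short_bottle_turn (a joint): Turn of the shorter bottle's cap in rad: 0 = closed, growing anticlockwise seen from above, end stop at 1.6. A lug stops it at about 0.1 unless the cap is pressed down 5 mm or more (the whole way is best); beyond about 0.95 it is past the lock, rises when let go and stays turned. While pressed it turns easily (0.06 N m).
- tall_bottle_cap (a point): Centre of the cap's top face on the taller bottle, 151 mm above the desk; z up. White bottle, 60 mm wide, paper label, upright on a black rubber foot 80 mm wide stuck to the desk: it cannot slide or turn. Cap: ribbed white cylinder, 48 mm wide over the ribs (46 between), 30 mm high, small grey bar on top; a 10 mm gap below it, then the shoulder. Leave closed.
- tall_bottle_turn (a joint): Turn of the taller bottle's cap in rad: 0 = closed, as it must stay.

How it is judged:
By the outcome, as a careful person would: the job done as asked, in the order asked, and still so for the second after the job is handed in, with the robot touching nothing.
It also fails if it takes over 32 s, if anything falls off the work surface, if the arm or the gripper's body presses on something with over 40 N, if the wrist force passes 120 N, or if a joint passes its speed limit or range.

## Robot

A 7-joint arm with a two-finger parallel gripper is mounted at the origin on the work surface; the furniture and walls round the work are solid. World frame = base frame: x ahead of the robot, y to its left, z up, the work surface at z = 0. Lengths are in m, angles in rad, forces in N, time in s.
With the tool pointing down it reaches from about 0.425 to 0.95 m from the base axis. Payload 4.7 kg.
Tool frame: the origin (TCP) lies midway between the tips of the shut fingers; the grasp point (between the pads) lies 19 mm behind it; z points along the fingers, y is the line along which they close (so a half turn about z gives the same grasp; the last joint's range is limited). The gripper opens to 85 mm and grips with 20 to 120 N. Pads are 22 mm wide; open, the fingers measure 114 mm over their backs; the gripper's body (76 mm by 85 mm) begins 54 mm behind the grasp point. The pads swing forward as they close: fully open they stand 13 mm farther back than shut.
Start: joints at [1.272, 0.469, -0.049, 1.532, 0.024, 1.141, -0.082], TCP at [0.18, -0.651, 0.199] pointing down, gripper open.
Joint ranges: [-2.59, 2.59], [-0.33, 1.99], [-1.39, 1.29], [0.1, 2.45], [-1.04, 4.18], [0.21, 1.99], [-2.66, 2.66]. Speed limits (rad/s): [2.57, 2.57, 3.14, 3.14, 3.14, 3.14, 3.14].

## Interface

Orientations are given as a rotation vector (axis times angle).
In Python, from plant import * gives the robot as it stands. The module is installed in compiled form; this text tells all that it offers. Calls block until the motion is done:
- goto(position, orientation): joint-space move of the TCP to a pose.
- move_straight(position, frame=None, vel=0.15, contact_N=None): straight line of the TCP; frame=None keeps the orientation; vel is the mean speed in m/s. With contact_N (N) it stops when the force on the tool has changed by that much, and returns True; else False.
- move_joints(angles): joint-space move.
- gripper_to(opening): finger opening in m; the grip force is fixed at half the most; returns when the fingers have stopped.
- hold(seconds).
- solve_ik(position, orientation): joint angles nearest the present ones, or None.
- capture(name): name is "scene" or "side" or "wrist"; returns the picture (420x560x3 uint8, red, green, blue); there is no depth.
- camera_model(name): a dict with "mtx" (3x3 intrinsics, pixels), "distortion" ([k1, k2, p1, p2, k3] as OpenCV has them; the pictures are not rectified), "camera_from_world" (4x4, takes a point from world to camera coordinates); the wrist camera has in their place "hand_eye" (4x4, takes a point from camera to tool coordinates, whose origin is the TCP and whose axes are the flange's). Camera axes: x right, y down, z forward; pixel columns grow to the right and rows downward; lengths in m; the calibration is good to about 2 mm. A picture is of the moment at which its call begins: read the wrist's pose just before it. camera_model takes no time and is no camera call.
A pose or a line that the arm cannot do raises MotionError and nothing moves.
- job_done(): hands the job in; it is judged then, once.
Readings, each from a call of its own:
- get_time(): time.
- get_joint_pos(): joint angles.
- get_joint_velocities(): joint speeds.
- get_tau(): joint torques, N m.
- get_ee_pos(): TCP position.
- get_ee_rot(): TCP orientation.
- get_force(): force on the tool from outside, world axes, zero at the start.
- get_moment(): the same for the moment, N m.
- get_grip_width(): finger opening in m.
- get_grasp_force(): force on a finger pad.
Only numpy, scipy, OpenCV 4.12 (cv2) and the standard library are available. Lean on these libraries where they do the work, as an engineer would, in place of code of your own. Each camera call takes 0.05 s, during which the arm holds its last target. There are 200 camera calls.

## Working session

There is one attempt and no reset: what is moved stays moved. The work goes in short steps, each a Python script; the robot and the scene stay as the last script left them, time stands still between calls to the robot, and variables do not carry over. Pictures are saved under pics/ and viewed, at most 10 in all, crops included, and the job is handed in when it is done.

```bash
mkdir -p pics; python3 - <<'E'
from plant import *
import cv2,numpy as np
a=capture("scene");b=capture("side")
cv2.imwrite("pics/scene1.png",a[:,:,::-1]);cv2.imwrite("pics/side1.png",b[:,:,::-1])
for n in("scene","side"):
    m=camera_model(n);E=np.array(m["camera_from_world"]);print(n,np.round(m["mtx"],1).tolist(),m["distortion"],(-E[:3,:3].T@E[:3,3]).round(3),E[2,:3].round(2))
print(get_time(),get_ee_pos(),get_ee_rot(),get_force())
E
```

```text
scene [[447.9, 0.0, 282.0], [0.0, 447.9, 212.0], [0.0, 0.0, 1.0]] [-0.04084778  0.          0.          0.          0.        ] [-0.029 -0.62   0.497] [ 0.57  0.71 -0.4 ]
side [[385.9, 0.0, 283.2], [0.0, 385.9, 208.4], [0.0, 0.0, 1.0]] [-0.10394259  0.          0.          0.          0.        ] [0.212 0.638 0.648] [ 0.29 -0.74 -0.6 ]
0.1 [ 0.17976071 -0.65002598  0.19755706] [-3.11133995e+00 -4.22254929e-01  4.20243192e-04] [-1.07225112  0.00279352 -0.11195908]
```

View pics/scene1.png

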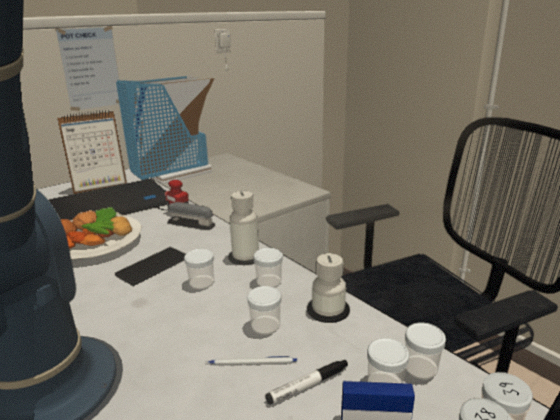

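View pics/side1.png

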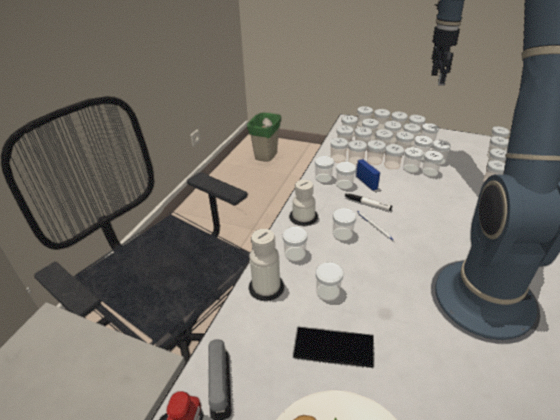

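The scene view shows the short bottle with its cap top near (329,262) and foot near (328,308). The tall bottle's cap is near (242,200). In the side view the short cap is near (304,186) and the tall one near (263,237). I'll zoom in to measure.

```bash
cat > h.py <<'E'
import cv2,numpy as np
from plant import *
def ray(n,uv):
    m=camera_model(n);E=np.array(m["camera_from_world"])
    p=cv2.undistortPoints(np.array([[uv]],float),np.array(m["mtx"]),np.array(m["distortion"]))[0,0]
    R=E[:3,:3];return -R.T@E[:3,3],R.T@np.array([p[0],p[1],1.])
def onz(n,uv,z):
    o,d=ray(n,uv);return o+d*(z-o[2])/d[2]
E
python3 - <<'E'
from h import *
a=cv2.imread("pics/scene1.png");b=cv2.imread("pics/side1.png")
A=cv2.resize(a[245:325,290:370],None,fx=5,fy=5,interpolation=cv2.INTER_CUBIC)
B=cv2.resize(b[165:245,265:345],None,fx=5,fy=5,interpolation=cv2.INTER_CUBIC)
cv2.imwrite("pics/crop1.png",np.hstack([A,B]))
# foot ellipses
for n,im,c in(("scene",a,(328,308)),("side",b,(304,215))):
    print(n,"foot",onz(n,c,0.0).round(3),"cap",onz(n,(329,264) if n=="scene" else (304,186),.106).round(3))
E
```

```text
scene foot [ 0.462 -0.138 -0.   ] cap [ 0.446 -0.153  0.106]
side foot [ 0.46  -0.147  0.   ] cap [ 0.456 -0.13   0.106]
```

View pics/crop1.png

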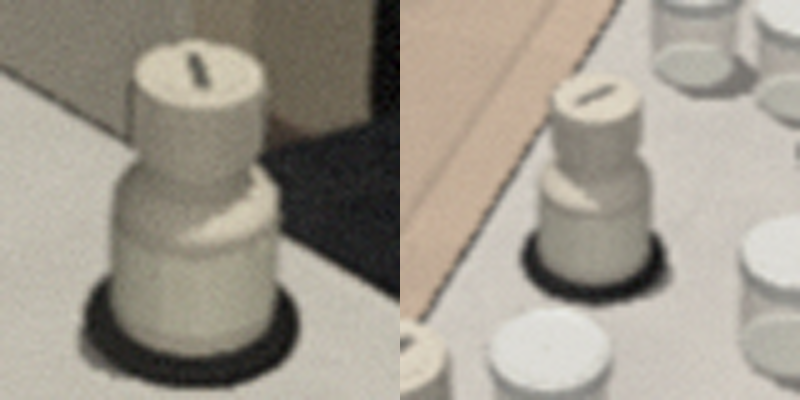

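The crop gives a cap-top ellipse centre of about (329.7,259.6) in scene and (304.2,184.4) in side. I'll triangulate, check the heights, then plan the approach.

```bash
python3 - <<'E'
from h import *
from scipy.spatial.transform import Rotation as R
def tri(u,v):
    (o1,d1),(o2,d2)=ray("scene",u),ray("side",v)
    s=np.linalg.lstsq(np.c_[d1,-d2],o2-o1,rcond=None)[0];p,q=o1+s[0]*d1,o2+s[1]*d2
    return ((p+q)/2).round(4),np.linalg.norm(p-q).round(4)
S,T=(329.7,259.6),(304.1,184.4)
print("short",tri(S,T),onz("scene",S,.106),onz("side",T,.106))
print("tall",tri((242.5,200),(263,237)))
for uv in((199,257),(268,258),(264,298),(388,350),(424,335)):print("jar",uv,onz("scene",uv,.05).round(3))
for n,p,q in(("scene",(190,56),(207,88)),("side",(177,105),(217,87))):
    off=(290,245) if n=="scene" else (265,165)
    f=lambda w:onz(n,(off[0]+w[0]/5-.4,off[1]+w[1]/5-.4),.107)
    d=f(q)-f(p);print("bar",np.degrees(np.arctan2(d[1],d[0])))
p=(onz("scene",S,.106)+onz("side",T,.106))/2
print(R.from_rotvec(get_ee_rot()).as_matrix().round(3), np.array(camera_model("wrist")["hand_eye"]).round(3))
for yaw in np.radians(np.arange(-180,180,30)):
    r=R.from_euler("z",yaw)*R.from_rotvec([np.pi,0,0])
    q=solve_ik([p[0],p[1],.25],r.as_rotvec());q2=solve_ik([p[0],p[1],.078],r.as_rotvec())
    print(round(np.degrees(yaw)),None if q is None else np.round(q,2),None if q2 is None else np.round(q2,2))
E
```

```text
short (array([ 0.4593, -0.1408,  0.1041]), np.float64(0.0014)) [ 0.45794192 -0.14280078  0.106     ] [ 0.45769233 -0.13724866  0.106     ]
tall (array([0.4589, 0.1182, 0.1398]), np.float64(0.0044))
jar (199, 257) [0.336 0.108 0.05 ]
jar (268, 258) [0.439 0.012 0.05 ]
jar (264, 298) [ 0.349 -0.094  0.05 ]
jar (388, 350) [ 0.406 -0.317  0.05 ]
jar (424, 335) [ 0.473 -0.331  0.05 ]
bar -119.77901109393304
bar -122.3189093052594
[[ 0.964  0.267 -0.   ]
 [ 0.267 -0.964  0.002]
 [-0.    -0.002 -1.   ]] [[-0.001 -0.964 -0.265  0.067]
 [ 1.    -0.001 -0.    -0.   ]
 [-0.    -0.265  0.964 -0.174]
 [ 0.     0.     0.     1.   ]]
-180 [ 0.94  0.18 -0.82  1.88  0.14  1.15  1.64] [ 0.87  0.43 -0.81  2.07  0.43  0.81  1.37]
-150 [ 1.21  0.27 -1.17  1.87  0.27  1.18  2.04] [ 1.11  0.59 -1.17  2.06  0.69  0.95  1.65]
-120 [ 1.21  0.27 -1.17  1.87  0.27  1.18  2.56] [ 1.11  0.59 -1.17  2.06  0.69  0.95  2.18]
-90 None [-0.64  0.53  1.12  2.15 -0.64  0.85 -2.26]
-60 [ 0.47  0.11 -0.28  1.9   0.04  1.13 -2.45] [ 0.32  0.31 -0.14  2.1   0.06  0.73 -2.47]
-30 [ 0.53  0.12 -0.35  1.9   0.05  1.13 -1.93] [ 0.41  0.32 -0.24  2.1   0.11  0.74 -1.99]
0 [ 0.61  0.13 -0.44  1.89  0.06  1.13 -1.42] [ 0.49  0.33 -0.34  2.09  0.16  0.74 -1.52]
30 [ 0.66  0.13 -0.5   1.89  0.07  1.13 -0.91] [ 0.56  0.34 -0.42  2.09  0.2   0.75 -1.03]
60 [ 0.72  0.14 -0.56  1.89  0.08  1.14 -0.4 ] [ 0.62  0.35 -0.5   2.09  0.24  0.76 -0.55]
90 [ 0.78  0.15 -0.63  1.89  0.09  1.14  0.12] [ 0.69  0.36 -0.57  2.08  0.28  0.77 -0.06]
120 [ 0.84  0.16 -0.69  1.88  0.11  1.14  0.63] [ 0.75  0.38 -0.65  2.08  0.33  0.78  0.42]
150 [ 0.9   0.17 -0.76  1.88  0.13  1.14  1.13] [ 0.79  0.39 -0.71  2.08  0.36  0.79  0.91]
```

Triangulation gives (0.459,-0.141,0.104), which fits the known 0.106 height. The tall bottle stands about 0.26 m away. Next I'll go above the cap and refine with the wrist camera.

```bash
cat >> h.py <<'E'
from scipy.spatial.transform import Rotation as R
def rot(deg): return (R.from_euler("z",deg,degrees=True)*R.from_rotvec([np.pi,0,0])).as_rotvec()
def wray(uv,pos,rv):
    m=camera_model("wrist");H=np.array(m["hand_eye"])
    p=cv2.undistortPoints(np.array([[uv]],float),np.array(m["mtx"]),np.array(m["distortion"]))[0,0]
    Rm=R.from_rotvec(rv).as_matrix()
    return np.array(pos)+Rm@H[:3,3],Rm@H[:3,:3]@np.array([p[0],p[1],1.])
E
python3 - <<'E'
from h import *
goto([.458,-.140,.24],rot(20))
p,r=get_ee_pos(),get_ee_rot();w=capture("wrist")
np.savez("w1.npz",p=p,r=r);cv2.imwrite("pics/w1.png",w[:,:,::-1])
print(get_time(),p,R.from_rotvec(r).as_matrix().round(3),get_force())
E
```

```text
2.2417 [ 0.45792995 -0.14113345  0.23987256] [[ 0.94  0.34 -0.  ]
 [ 0.34 -0.94 -0.  ]
 [-0.    0.   -1.  ]] [-0.68148581 -0.21354733  0.21961768]
```

View pics/w1.png

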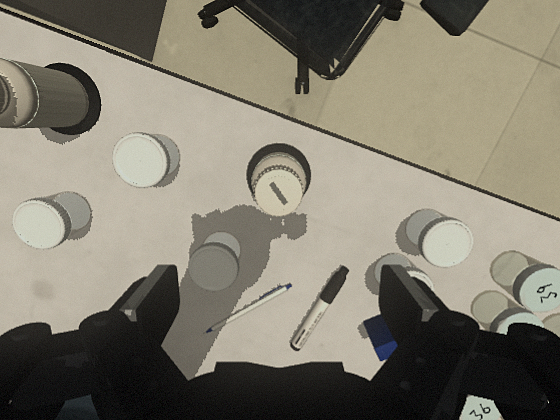

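The wrist view shows the short cap's top disc centred near (279,190) and clear of its neighbours. I'll get its exact centre from a contour.

```bash
python3 - <<'E'
from h import *
d=np.load("w1.npz");w=cv2.imread("pics/w1.png");g=cv2.cvtColor(w,cv2.COLOR_BGR2GRAY)
c=g[140:225,235:325]
h=cv2.HoughCircles(cv2.medianBlur(cv2.resize(c,None,fx=4,fy=4,interpolation=cv2.INTER_CUBIC),5),cv2.HOUGH_GRADIENT,1,20,param1=80,param2=20,minRadius=84,maxRadius=116)
for x,y,r in h[0][:3]:
    uv=(235+(x+.5)/4-.5,140+(y+.5)/4-.5);o,dd=wray(uv,d["p"],d["r"]);s=(.106-o[2])/dd[2]
    print(np.round(uv,1),r/4,(o+dd*s).round(4),"radius m",r/4*s/camera_model("wrist")["mtx"][0][0])
o,dd=wray((278.5,190.5),d["p"],d["r"]);print((o+dd*(.106-o[2])/dd[2]).round(4))
cv2.imwrite("pics/w1c.png",cv2.resize(w[140:225,235:325],None,fx=6,fy=6,interpolation=cv2.INTER_CUBIC))
E
```

```text
[278.2 181. ] 27.45 [ 0.4698 -0.1358  0.106 ] radius m 0.02544471615398011
[277.8 192.2] 23.35 [ 0.4597 -0.139   0.106 ] radius m 0.02184039708684794
[278.5 186. ] 28.85 [ 0.4655 -0.1377  0.106 ] radius m 0.026849639341335045
[ 0.4615 -0.1391  0.106 ]
```

View pics/w1c.png

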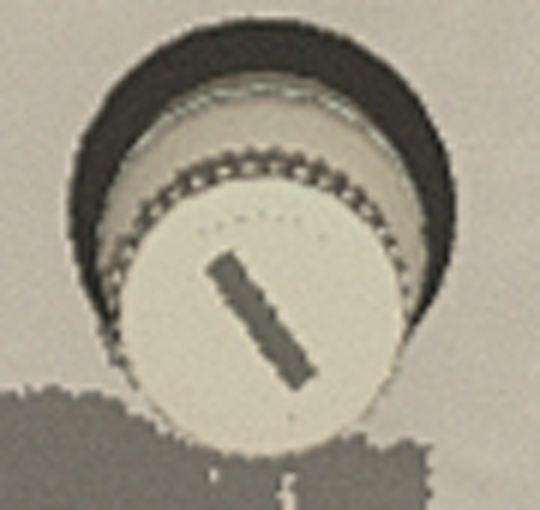

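The disc centre in the crop is about (262,318), which is pixel (278,192.5) and casts to (0.4595,-0.139). All three cameras agree. I'll descend, grip, and check the force.

```bash
python3 - <<'E'
from h import *
X,Y=.4593,-.1393
print(move_straight([X,Y,.13],contact_N=15)); print(move_straight([X,Y,.078],vel=.06,contact_N=8))
print(get_time(),get_ee_pos(),get_force())
gripper_to(0.03)
print(get_grip_width(),get_grasp_force(),get_force(),get_moment(),get_ee_pos(),get_time(),get_joint_pos())
cv2.imwrite("pics/w2.png",capture("wrist")[:,:,::-1])
E
```

```text
False
False
4.1417 [ 0.45964563 -0.13932273  0.07825865] [ 0.14788875 -0.04322419  0.40726663]
0.030087526636174252 0.0 [ 0.37187939  0.37262802 -0.02181519] [-0.04772101 -0.02030774  0.00874148] [ 0.45930602 -0.13931853  0.07804142] 4.7167 [ 0.57451115  0.34349165 -0.44086032  2.08658131  0.21170318  0.75337057
 -1.22083246]
```

View pics/w2.png

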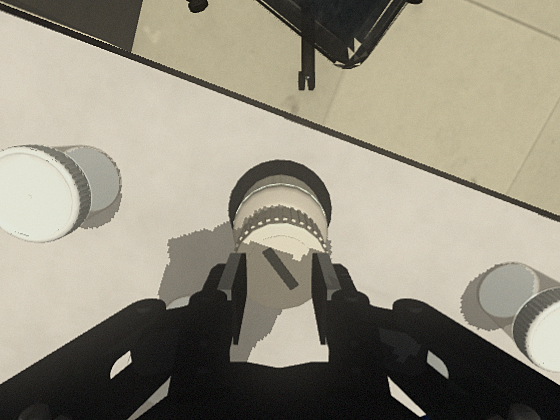

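The fingers reached 0.030 m without touching the cap, so something doesn't match. I'll zoom in and compare with the side view.

```bash
python3 - <<'E'
from h import *
w=cv2.imread("pics/w2.png");s=capture("side")[:,:,::-1];cv2.imwrite("pics/s2.png",s);c=capture("scene")[:,:,::-1];cv2.imwrite("pics/c2.png",c)
f=lambda i,r0,c0,h,wd:cv2.resize(i[r0:r0+h,c0:c0+wd],(400,300),interpolation=cv2.INTER_CUBIC)
cv2.imwrite("pics/z2.png",np.vstack([np.hstack([f(w,150,170,150*4//3,800//3),f(s,130,245,90,120)]),np.hstack([f(c,230,265,90,120),f(c,150,200,180,240)])]))
print(camera_model("wrist")["mtx"], get_grip_width(), get_grasp_force())
E
```

```text
[[335.81077586   0.         278.77601378]
 [  0.         335.81077586 212.77618082]
 [  0.           0.           1.        ]] 0.030054970905785544 0.0
```

View pics/z2.png

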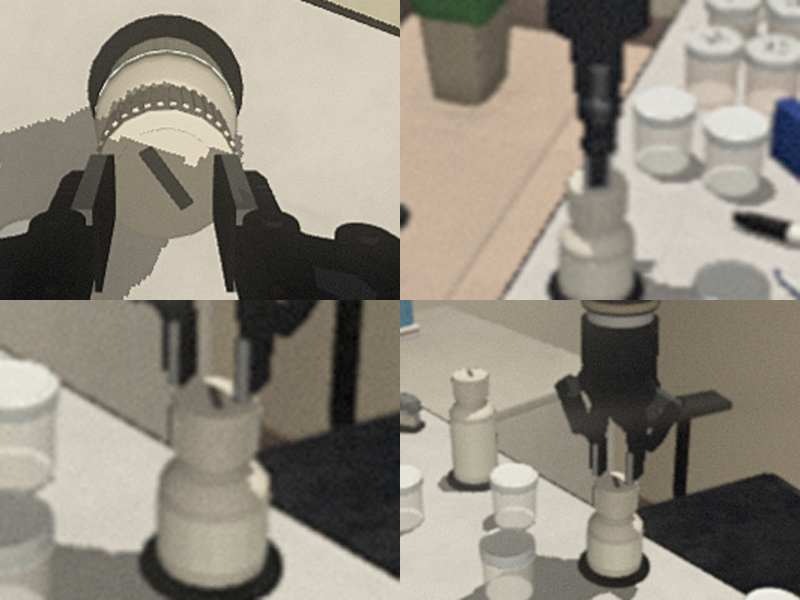

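The pictures show the fingertips level with or just above the cap top. Inner tip edges 67 px apart at 30 mm opening put them about 34 mm behind the reported TCP, so they never went around the cap. I'll open to 60 mm here and measure the tip offset again before lowering.

```bash
python3 - <<'E'
from h import *
gripper_to(0.062)
cv2.imwrite("pics/w3.png",capture("wrist")[:,:,::-1][180:360,140:420].repeat(2,0).repeat(2,1))
print(get_grip_width(),get_ee_pos(),get_force(),get_time())
E
```

```text
0.06167024365487876 [ 0.45930128 -0.13928175  0.07798286] [0.19136357 0.22194975 0.08822164] 5.325
```

View pics/w3.png

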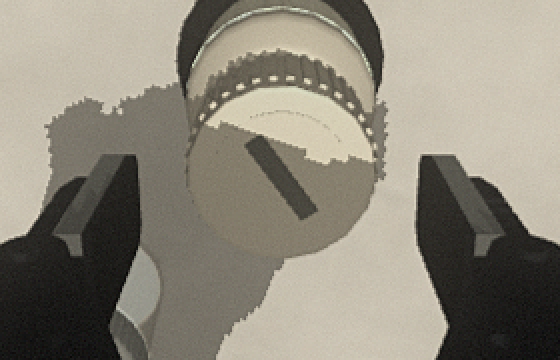

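The inner tip edges are now 141 px apart at 61.7 mm, so the tips are about 38 mm behind the TCP, consistent with the first estimate plus the swing. I'll descend to TCP z ≈ 0.048 under a contact guard and grip.

```bash
python3 - <<'E'
from h import *
X,Y=.4593,-.1393
print(move_straight([X,Y,.048],vel=.04,contact_N=6))
print(get_ee_pos(),get_force())
gripper_to(0.03)
print(get_grip_width(),get_grasp_force(),get_force(),get_moment(),get_ee_pos(),get_time(),get_joint_pos())
E
```

```text
False
[ 0.45951968 -0.13929764  0.04813184] [ 0.2787903  -0.53392095 -0.61932691]
0.04401793656997887 60.79771850636462 [-1.36641399 -1.20899431  4.29140239] [-0.40422267  0.20370124  0.04366129] [ 0.45982853 -0.14000601  0.04872926] 6.5167 [ 0.55433838  0.39006086 -0.42118913  2.10883236  0.24899109  0.68774931
 -1.25431043]
```

It's gripped at 44 mm with 61 N per pad and little side force. Now I'll press.

```bash
python3 - <<'E'
from h import *
X,Y=.4596,-.1396
for z in (.044,.041,.039,.037):
    move_straight([X,Y,z],vel=.03); print(z,get_ee_pos().round(4),get_force().round(1),round(get_grip_width(),4),get_time())
    if get_force()[2]>45: break
E
```

```text
0.044 [ 0.4599 -0.14    0.0453] [-4.1  0.2 12.6] 0.0442 6.8
0.041 [ 0.4599 -0.14    0.0425] [-4.1 -0.6 15.3] 0.0443 7.05
0.039 [ 0.4598 -0.14    0.0407] [-5.1 -0.  17. ] 0.0441 7.3
0.037 [ 0.4599 -0.1401  0.0404] [-10.1   0.6  32.5] 0.044 7.55
```

The cap has bottomed: 8.3 mm of travel, 32 N. Now I'll turn it on joint 7 in small steps.

```bash
python3 - <<'E'
from h import *
q=np.array(solve_ik([.4598,-.1400,.037],rot(20)));print(np.abs(q-get_joint_pos()).max())
for k in range(1,8):
    t=q.copy();t[6]+=.2*k;move_joints(t)
    f=get_force();print(k,(get_joint_pos()[6]-q[6]).round(3),get_ee_pos().round(4),f.round(1),get_moment().round(2),round(get_grip_width(),4),get_time())
    if np.linalg.norm(f)>70: break
cv2.imwrite("pics/w4.png",capture("wrist")[:,:,::-1][150:360,140:420].repeat(2,0).repeat(2,1))
E
```

```text
0.007406804413470636
1 0.2 [ 0.4598 -0.14    0.0404] [-10.2   1.8  34.6] [0.47 2.29 0.08] 0.0438 7.8583
2 0.4 [ 0.4598 -0.1399  0.0404] [-11.4   1.9  34.5] [0.45 2.3  0.1 ] 0.044 8.1667
3 0.6 [ 0.4597 -0.1397  0.0404] [-10.6   2.1  34.8] [0.52 2.36 0.02] 0.0441 8.475
4 0.8 [ 0.4595 -0.1396  0.0404] [-10.9   2.7  34.4] [0.61 2.41 0.05] 0.044 8.7833
5 1.0 [ 0.4593 -0.1396  0.0404] [-12.3   3.   35.6] [0.63 2.52 0.05] 0.0444 9.0917
6 1.2 [ 0.4592 -0.1395  0.0404] [-12.8   3.1  36.2] [0.65 2.54 0.04] 0.0441 9.4
7 1.4 [ 0.459  -0.1396  0.0404] [-12.6   2.8  37.1] [0.58 2.68 0.08] 0.0442 9.7083
```

View pics/w4.png

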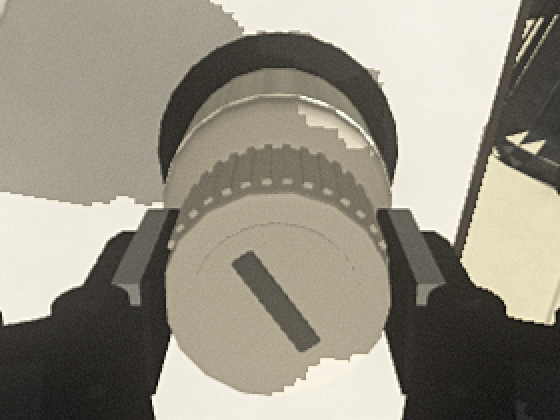

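The bar keeps the same angle relative to the gripper, so the cap turned 1.4 rad with it. I'll let go, back off straight up and check.

```bash
python3 - <<'E'
from h import *
gripper_to(0.065);print(get_force().round(1),get_ee_pos().round(4));p=get_ee_pos()
move_straight([p[0],p[1],.10],vel=.06);move_straight([p[0],p[1],.24])
goto([.458,-.140,.24],rot(20))
p,r=get_ee_pos(),get_ee_rot();w=capture("wrist")[:,:,::-1];s=capture("side")[:,:,::-1];cv2.imwrite("pics/w5.png",w)
print(p,get_time(),get_force().round(1))
f=lambda i,r0,c0:cv2.resize(i[r0:r0+90,c0:c0+90],(390,390),interpolation=cv2.INTER_CUBIC)
cv2.imwrite("pics/z5.png",np.hstack([f(w,135,235),f(s,160,260)]))
E
```

```text
[-0.   0.3  0.2] [ 0.4596 -0.1399  0.0366]
[ 0.45782191 -0.13989951  0.23961098] 13.725 [0.6 0.  0.2]
```

View pics/z5.png

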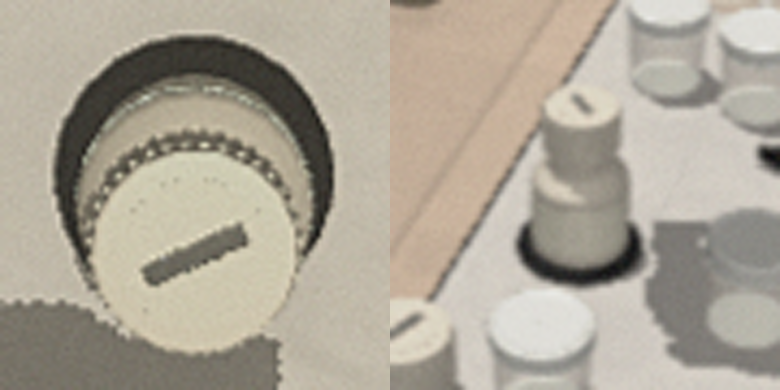

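The bar has turned about 78° anticlockwise. The cap is back at its original height, with the gap visible in the side view.

```bash
python3 -c "
from plant import *
print(job_done())"
```

```text
the job is handed in; nothing more can be done
None
```

The shorter bottle is open: its cap was pressed to the bottom stop, turned about 1.4 rad anticlockwise and sprang back up on release; the taller bottle was never touched, and the job was handed in at about 14 s of the 32 s allowed.

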